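# Index the strip cutter's fence four clicks from its end stop

## Robot

A 6-joint arm with a two-finger parallel gripper is mounted at the origin on the work surface. World frame = base frame: x ahead of the robot, y to its left, z up, the work surface at z = 0. Lengths are in m, angles in rad, forces in N, time in s.
With the tool pointing down it reaches from about 0.225 to 0.875 m from the base axis. Payload 3.4 kg.
Tool frame: the origin (TCP) lies midway between the tips of the shut fingers; the grasp point (between the pads) lies env.pinch_z behind it (env.pinch_z is the distance from the TCP to the grasp point, in m); z points along the fingers, y is the line along which they close (so a half turn about z gives the same grasp; the last joint's range is limited). The gripper opens to 85 mm and grips with 20 to 120 N. Pads are 22 mm wide; open, the fingers measure 114 mm over their backs; the gripper's body (76 mm by 85 mm) begins 54 mm behind the grasp point. The pads swing forward as they close: fully open they stand 13 mm farther back than shut.
Start: joints at [-1.295, 0.276, 1.505, -0, 1.361, -0.121], TCP at [0.222, -0.53, 0.231] pointing down, gripper open.
Joint ranges: [-2.89, 2.89], [-0.75, 2.08], [0.22, 2.7], [-1.18, 4.32], [0.11, 2.71], [-2.7, 2.7]. Speed limits (rad/s): [2.57, 2.57, 3.14, 3.14, 3.14, 3.14].

## Interface

Orientations are given as a unit quaternion [w, x, y, z].
In Python, from workcell import env gives the robot as it stands.
- The arm moves only by the shell command python3 -m jog 'ROWS'. ROWS is rows parted by semicolons, their numbers by spaces, 1 to 12 of them, each of 7 numbers: a rotation vector rx, ry, rz in rad, then dx, dy, dz in m, then the opening from 0.0 (shut) to 1.0 (fully open); each row is the pose to reach, as a shift and turn from the pose commanded when the command began, along the tool's axes at that moment; what a row does not reach only later rows make up. A row lasts 1/12 s, in which the tool goes at most 0.0417 m and 0.125 rad, less where a joint would pass 70% of its speed; a pose out of reach is approached as far as the arm can. The fingers move at their own pace and stop on an object; the grip force is fixed at half the most. Time passes only in rows, so rows that do not move let the fingers close. It prints the time, the measured TCP pose, the force, the opening and the grip force at its end.
- env.get_obs(): the state, without advancing time (a new reading comes with each control period).
- env.get_image(name): name is "scene" or "top" or "wrist"; returns the picture (480x640x3 uint8, red, green, blue); there is no depth.
- env.camera_model(name): a dict with "K" (3x3 intrinsics, pixels), "k1" (the pictures are not rectified: a ray, as slopes to the right and down, at radius r is drawn at 1 + k1 r^2 times it, then the intrinsics apply), "rvec" (rotation vector, rad) and "tvec" (3), from world to camera coordinates, as OpenCV has them; the wrist camera has in their place "mount" (4x4, takes a point from camera to tool coordinates, whose origin is the TCP and whose axes are the flange's). Camera axes: x right, y down, z forward; pixel columns grow to the right and rows downward; lengths in m; the calibration is good to about 2 mm. A picture is of the moment at which its call begins: read the wrist's pose just before it. camera_model takes no time and is no camera call.
- env.close_job(): hands the job in; it is judged then, once.
Trained networks look in the newest picture that a camera, given by its name, has taken for a name from the list of things; names that differ only in an ending like _2 or _b are one class to them, and where a whole thing is asked for, a point or a joint stands for the part that bears it (a point fixed in the world has none). Each returns a list of dicts, best first, with "confidence" (0 to 1); they miss things now and then, are a little off and sometimes report something else, mostly with a low value. They report only what shows in the picture. A call takes as long as a camera call.
- env.search_frame(query, camera): "point" ([x, y, z] in m, in world coordinates, good to about 4 mm: the middle of the surface that is visible of it).
- env.cut_out(query, camera): "mask" (480x640 bool, what is visible of it).
- env.pinpoint(query, camera): "point" ([x, y, z] in m, in world coordinates, good to about 4 mm: a listed point, or the origin of a listed thing).
The state is a dict: "t": time; "q": joint angles; "dq": joint speeds; "effort": joint torques, N m; "tool_pos": TCP position; "tcp_rot": TCP orientation; "ft_force": force on the tool from outside, world axes, zero at the start; "torque": the same for the moment, N m; "width": opening from 0.0 (shut) to 1.0 (fully open); "grasp_force": force on a finger pad.
Only numpy, scipy, OpenCV 4.12 (cv2) and the standard library are available. Lean on these libraries where they do the work, as an engineer would, in place of code of your own. Each camera call takes 0.05 s, during which the arm holds its last target. There are 200 camera calls.

## Task

The strip cutter's fence is at an unknown setting. Using only the black dial, first wind the fence right back (dial anticlockwise seen from above) until you feel the dial come up against its end stop, without forcing it; then turn the dial clockwise and count exactly four clicks by feel, so that the fence stands four clicks out, and let go. Leave the rolling pin, ring cutter and bowl where they are.

Things in the scene. Friction and masses are not known exactly. Their poses are not given: they have to be found in the camera images.
- cutter: Bench strip cutter, screwed to the bench. Origin on the bench under the dial's axis, z up. Aluminium gearbox head 130 (x) x 150 (y) x 55 mm high, centred on the origin, dial on its flat top; towards +y the fence, a white cutting bed 200 x 170 x 20 mm, and at y = 235 mm a steel knife guide bar, top 74 mm high, on two posts. Base plate 240 x 360 x 8 mm, y from -95 to 265 mm.
- dial_grip (a point): Where to grip the dial: on its vertical axis, 86 mm above the bench. Black disc 52 mm across, its top 66 mm above the bench, carrying a bar 44 mm long, 14 mm wide, 66 to 100 mm above the bench, white line on its pointer end. The point's x axis runs along the bar, away from the pointer end; z up. Clockwise from above drives the fence out, anticlockwise back.
- dial_axis (a point): Fixed point on the dial's axis, 66 mm above the bench: stands for the detents in the head. A click is 10 degrees of dial and 0.5 mm of fence. Leaving a notch takes about 0.3 N m at the dial; the torque climbs within a few degrees, then fades to zero at half a click, where the wheel snaps by itself into the next notch. The start is one to three clicks out from home.
- head_top (a point): Fixed point, centre of the head's top, 55 mm above the bench: stands for what is worn in the head. Dial and detent wheel are coupled with free play, different each time (0.08 to 0.7 rad): after each change of direction the dial turns almost freely through it; that is no click. The hard end stop lies 0.03 rad beyond the home notch and is harmed by over 1.2 N m.
- fence: Upright steel plate 170 mm long, 5 mm thick, top 55 mm above the bench, along the cutter's x axis beside the head; driven by the dial along the cutter's y, not to be pushed by hand. Origin: middle of its inner (-y) face, 38 mm above the bench. In the cutter's frame at y = 92 mm in the home notch, 0.5 mm farther per click, 94 mm four clicks out.
- rolling_pin: Loose wooden rolling pin lying on the bench beyond the cutter, roller 220 mm long and 52 mm across, 390 mm over its handles, along its own x axis; origin under its middle. Not to be disturbed.
- ring_cutter: Loose steel ring pastry cutter, 70 mm across, 35 mm high, beside the head on the side away from the fence; origin at the centre of its underside. Not to be disturbed.
- bowl: Loose white ceramic bowl, 150 mm across, 70 mm high; origin at the centre of its underside. Not to be disturbed.

How it is judged:
By the outcome, as a careful person would: the job done as asked, in the order asked, and still so for the second after the job is handed in, with the robot touching nothing.
It also fails if it takes over 66 s, if anything falls off the work surface, if the arm or the gripper's body presses on something with over 40 N, if the wrist force passes 120 N, or if a joint passes its speed limit or range.

## Working session

There is one attempt and no reset: what is moved stays moved. The work goes in short steps, Python scripts to look and compute and a shell command to move; the robot and the scene stay as the last step left them, time stands still between calls to the robot, and variables do not carry over. Pictures are saved under pics/ and viewed, at most 10 in all, crops included, and the job is handed in when it is done.

```bash
mkdir -p pics; ls
python3 - <<'E'
from workcell import env
import cv2,numpy as np
o=env.get_obs();print({k:np.round(v,3) for k,v in o.items()},env.pinch_z)
ims=[env.get_image(c) for c in("scene","top")]
cv2.imwrite("pics/a.png",cv2.resize(np.hstack(ims),(800,300))[:,:,::-1])
cv2.imwrite("pics/top.png",ims[1][:,:,::-1])
for c in("scene","top"):
  for q in("dial_grip","dial_axis","cutter","head_top","fence","ring_cutter","bowl","rolling_pin"):
    r=env.pinpoint(q,c);print(c,q,[(np.round(d["point"],3),round(d["confidence"],2)) for d in r[:2]])
E
```

```text
pics
{'t': np.float64(0.0), 'q': array([-1.295,  0.277,  1.506, -0.   ,  1.361, -0.121]), 'dq': array([ 0.   , -0.001,  0.001,  0.001,  0.   ,  0.   ]), 'effort': array([-2.0000e-03, -4.1678e+01, -2.4581e+01, -0.0000e+00,  1.1000e-02,
        0.0000e+00]), 'tool_pos': array([ 0.222, -0.53 ,  0.23 ]), 'tcp_rot': array([-0.001,  0.98 ,  0.197, -0.   ]), 'ft_force': array([0.153, 0.17 , 0.571]), 'torque': array([-0.009, -0.045, -0.005]), 'grasp_force': np.float64(0.0), 'width': np.float64(1.002)} 0.0187
scene dial_grip [(array([0.576, 0.106, 0.088]), 0.96)]
scene dial_axis [(array([0.573, 0.115, 0.068]), 0.58)]
scene cutter [(array([0.575, 0.11 , 0.001]), 0.83)]
scene head_top [(array([0.579, 0.112, 0.053]), 0.58)]
scene fence [(array([0.547, 0.198, 0.038]), 0.78)]
scene ring_cutter [(array([ 0.608, -0.034, -0.   ]), 0.95)]
scene bowl []
scene rolling_pin [(array([ 0.742,  0.252, -0.003]), 0.71)]
top dial_grip [(array([0.576, 0.111, 0.088]), 0.62)]
top dial_axis [(array([ 0.606, -0.035, -0.002]), 0.67), (array([0.578, 0.112, 0.066]), 0.61)]
top cutter [(array([ 0.576,  0.114, -0.   ]), 0.68)]
top head_top [(array([0.575, 0.11 , 0.051]), 0.89), (array([0.578, 0.113, 0.003]), 0.51)]
top fence [(array([0.546, 0.203, 0.038]), 0.67)]
top ring_cutter [(array([ 0.606, -0.037, -0.   ]), 0.41)]
top bowl [(array([ 0.764, -0.062, -0.001]), 0.87), (array([0.578, 0.11 , 0.091]), 0.42)]
top rolling_pin [(array([0.744, 0.249, 0.001]), 0.96)]
```

View pics/a.png

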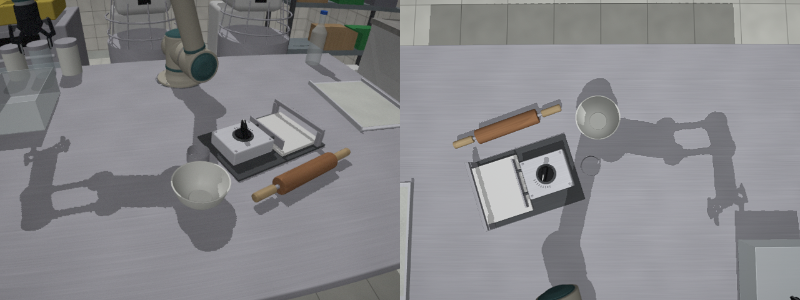

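```bash
cat > h.py <<'E'
from workcell import env
import cv2,numpy as np
from scipy.spatial.transform import Rotation as R
def plane(px,cam,z):
    m=env.camera_model(cam);K=m["K"];k=m["k1"];u=(np.linalg.inv(K)@[*px,1])[:2];s=u.copy()
    for _ in range(20): s=u/(1+k*(s@s))
    Rm=cv2.Rodrigues(np.array(m["rvec"],float))[0];c=-Rm.T@np.ravel(m["tvec"]);d=Rm.T@[*s,1]
    return c+d*(z-c[2])/d[2]
def proj(p,cam):
    m=env.camera_model(cam);Rm=cv2.Rodrigues(np.array(m["rvec"],float))[0];c=Rm@p+np.ravel(m["tvec"])
    s=c[:2]/c[2];s=s*(1+m["k1"]*(s@s));return (m["K"]@[*s,1])[:2]
def rot(o): w=o["tcp_rot"];return R.from_quat([w[1],w[2],w[3],w[0]])
def totool(o,p): return rot(o).inv().apply(np.array(p)-o["tool_pos"])
E
python3 - <<'E'
from h import *
c=np.array([.576,.111,.1]);p=proj(c,"top");print(p)
im=cv2.imread("pics/top.png");x,y=map(int,p);cv2.imwrite("pics/b.png",cv2.resize(im[y-60:y+60,x-60:x+60],(600,600),interpolation=2));print(x-60,y-60)
E
```

```text
[229.37995005 278.78754257]
169 218
```

View pics/b.png

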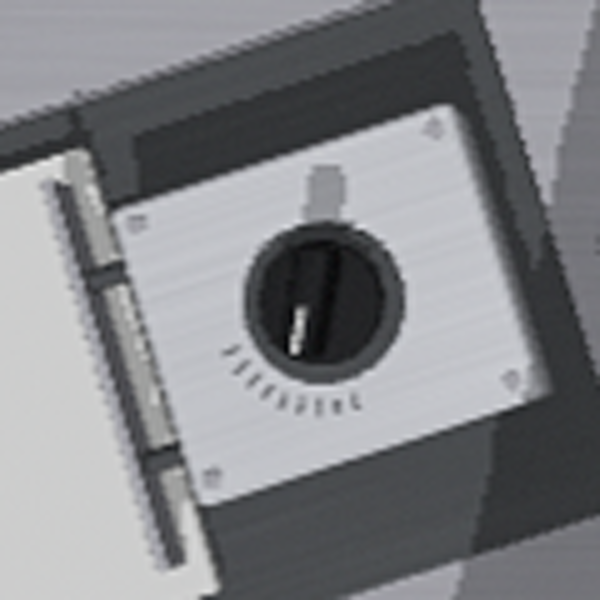

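The top crop shows the dial disc centred near (325,302). The bar's white pointer line runs from (303,310) to (295,350), so the bar points at the robot, with a yaw of about -0.2. I'll take the tool half a turn round, with x yaw about 2.94, to leave range in joint 6, and go halfway first.

```bash
python3 - <<'E'
from h import *
a=plane((169+303/5,218+310/5),"top",.1);b=plane((169+295/5,218+350/5),"top",.1);d=a-b
print(a,b,np.arctan2(d[1],d[0]))
c=plane((169+325/5,218+302/5),"top",.066);print(c)
E
python3 -m jog '0 0 -1.275 0.286 -0.227 0.015 1;0 0 -1.275 0.286 -0.227 0.015 1;0 0 -1.275 0.286 -0.227 0.015 1;0 0 -1.275 0.286 -0.227 0.015 1;0 0 -1.275 0.286 -0.227 0.015 1;0 0 -1.275 0.286 -0.227 0.015 1;0 0 -1.275 0.286 -0.227 0.015 1;0 0 -1.275 0.286 -0.227 0.015 1;0 0 -1.275 0.286 -0.227 0.015 1;0 0 -1.275 0.286 -0.227 0.015 1;0 0 -1.275 0.286 -0.227 0.015 1;0 0 -1.275 0.286 -0.227 0.015 1'
python3 - <<'E'
from h import *
o=env.get_obs();print(o["q"],rot(o).as_rotvec(),totool(o,[.576,.111,.2]))
x=rot(o).apply([1,0,0]);print(np.arctan2(x[1],x[0]))
E
```

```text
[0.57360589 0.11053335 0.1       ] [0.5578431  0.11349191 0.1       ] -0.18553417983006218
[0.57754237 0.1079788  0.066     ]
t: 1.9
tool_pos: [0.3987, -0.2096, 0.2165]
tcp_rot: [0.0, 0.67, 0.743, -0.0]
ft_force: [0.8, 0.0, 0.0]
width: 1.0
grasp_force: 0.0
[-6.38709357e-01  9.64299965e-02  1.77553844e+00 -1.27788161e-04
  1.26912923e+00 -7.42067546e-01] [ 2.10334274e+00  2.33289202e+00 -1.17035750e-04] [0.30062036 0.20948883 0.01640979]
1.6741923930699862
```

```bash
python3 -m jog '0 0 -1.275 0.3 0.209 0.016 1;0 0 -1.275 0.3 0.209 0.016 1;0 0 -1.275 0.3 0.209 0.016 1;0 0 -1.275 0.3 0.209 0.016 1;0 0 -1.275 0.3 0.209 0.016 1;0 0 -1.275 0.3 0.209 0.016 1;0 0 -1.275 0.3 0.209 0.016 1;0 0 -1.275 0.3 0.209 0.016 1;0 0 -1.275 0.3 0.209 0.016 1;0 0 -1.275 0.3 0.209 0.016 1;0 0 -1.275 0.3 0.209 0.016 1;0 0 -1.275 0.3 0.209 0.016 1'
python3 - <<'E'
from h import *
o=env.get_obs();print(o["q"])
x=rot(o).apply([1,0,0]);print(np.arctan2(x[1],x[0]))
im=env.get_image("wrist");m=env.camera_model("wrist");print(m)
for q in("dial_grip","dial_axis","head_top"):
    print(q,[(np.round(d["point"],4),round(d["confidence"],2)) for d in env.pinpoint(q,"wrist")[:2]])
M=np.linalg.inv(m["mount"])
t=totool(o,[.576,.111,.1]);c=(M@[*t,1])[:3];print((m["K"]@(c/c[2]))[:2])
cv2.imwrite("pics/w1.png",im[:,:,::-1])
E
```

```text
t: 2.9
tool_pos: [0.5763, 0.1094, 0.1998]
tcp_rot: [-0.0, 0.097, 0.995, -0.0]
ft_force: [-0.2, -1.0, 0.7]
width: 1.0
grasp_force: 0.0
[ 6.91154989e-02  3.12317718e-01  1.53151534e+00 -2.44482814e-04
  1.29841679e+00 -1.30678269e+00]
2.9467602496552154
{'K': array([[332.97258342,   0.        , 322.20371343],
       [  0.        , 332.97258342, 240.56117621],
       [  0.        ,   0.        ,   1.        ]]), 'k1': -0.009644899758252038, 'mount': array([[ 3.80735621e-04, -9.44661471e-01, -3.28046583e-01,
         8.39771758e-02],
       [ 9.99999752e-01,  1.65093485e-04,  6.85201689e-04,
         3.94457188e-04],
       [-5.93125281e-04, -3.28046762e-01,  9.44661299e-01,
        -1.42459846e-01],
       [ 0.00000000e+00,  0.00000000e+00,  0.00000000e+00,
         1.00000000e+00]])}
dial_grip [(array([0.5788, 0.1152, 0.0863]), 0.7)]
dial_axis [(array([0.5795, 0.1123, 0.0678]), 0.59)]
head_top [(array([0.5749, 0.1117, 0.0536]), 0.77)]
[323.51746662 239.71144687]
```

View pics/w1.png

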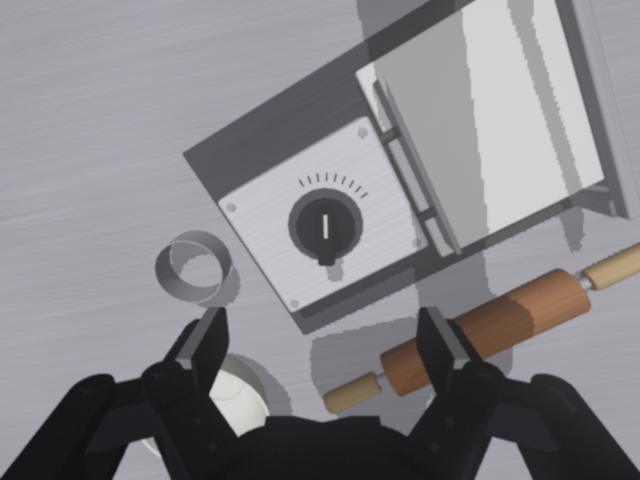

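Wrist view: the bar is upright at column ~326, with the line running (325,215) to (326,238), so the yaw is right. The disc centre at (325,226) puts the dial at about (0.576, 0.112), which agrees with the networks. Next I descend, close and check.

```bash
cat > st.py <<'E'
import sys
from h import *
o=env.get_obs();x=rot(o).apply([1,0,0])
print("t%.2f yaw%.4f tz%.3f"%(o["t"],np.arctan2(x[1],x[0])%6.2832,o["torque"][2]),"T",np.round(o["torque"],2),"F",np.round(o["ft_force"],1),"e6 %.3f w%.3f g%.0f q6 %.2f"%(o["effort"][5],o["width"],o["grasp_force"],o["q"][5]),"p",np.round(o["tool_pos"],4))
if len(sys.argv)>1 and abs(o["torque"][2])>float(sys.argv[1]): sys.exit(1)
E
python3 -m jog '0 0 0 0.0005 0.0025 0.04 1;0 0 0 0.0005 0.0025 0.08 1;0 0 0 0.0005 0.0025 0.1 1;0 0 0 0.0005 0.0025 0.115 1;0 0 0 0.0005 0.0025 0.125 1;0 0 0 0.0005 0.0025 0.128 1;0 0 0 0.0005 0.0025 0.128 1' && python3 st.py
python3 -m jog '0 0 0 0 0 0 0.4;0 0 0 0 0 0 0;0 0 0 0 0 0 0;0 0 0 0 0 0 0;0 0 0 0 0 0 0;0 0 0 0 0 0 0;0 0 0 0 0 0 0;0 0 0 0 0 0 0;0 0 0 0 0 0 0;0 0 0 0 0 0 0;0 0 0 0 0 0 0;0 0 0 0 0 0 0' && python3 st.py
```

```text
t: 3.68
tool_pos: [0.5759, 0.1112, 0.072]
tcp_rot: [-0.0, 0.098, 0.995, -0.0]
ft_force: [-1.4, -0.6, 0.5]
width: 1.002
grasp_force: 0.0
t3.68 yaw2.9459 tz0.027 T [0.02 0.01 0.03] F [-1.4 -0.6  0.5] e6 0.003 w1.002 g0 q6 -1.30 p [0.5759 0.1112 0.072 ]
t: 4.68
tool_pos: [0.5763, 0.1118, 0.0728]
tcp_rot: [0.0, 0.097, 0.995, 0.0]
ft_force: [0.7, 1.3, 5.3]
width: 0.156
grasp_force: 60.1
t4.68 yaw2.9468 tz-0.042 T [ 0.13  0.13 -0.04] F [0.7 1.3 5.3] e6 -0.005 w0.156 g60 q6 -1.30 p [0.5763 0.1118 0.0728]
```

```bash
time python3 -m jog '0 0 -0.03 0 0 -0.001 0;0 0 -0.03 0 0 -0.001 0'>/dev/null && python3 st.py .6 && python3 -m jog '0 0 -0.03 0 0 0 0;0 0 -0.03 0 0 0 0'>/dev/null && python3 st.py .6 && python3 -m jog '0 0 -0.03 0 0 0 0;0 0 -0.03 0 0 0 0'>/dev/null && python3 st.py .6 && python3 -m jog '0 0 -0.03 0 0 0 0;0 0 -0.03 0 0 0 0'>/dev/null && python3 st.py .6 && python3 -m jog '0 0 -0.03 0 0 0 0;0 0 -0.03 0 0 0 0'>/dev/null && python3 st.py .6 && python3 -m jog '0 0 -0.03 0 0 0 0;0 0 -0.03 0 0 0 0'>/dev/null && python3 st.py .6 && python3 -m jog '0 0 -0.03 0 0 0 0;0 0 -0.03 0 0 0 0'>/dev/null && python3 st.py .6 && python3 -m jog '0 0 -0.03 0 0 0 0;0 0 -0.03 0 0 0 0'>/dev/null && python3 st.py .6
```

```text
t4.85 yaw2.9773 tz-0.047 T [ 0.2  -0.18 -0.05] F [ 1.4  1.4 -1.1] e6 -0.180 w0.154 g59 q6 -1.33 p [0.5762 0.1118 0.0729]
t5.02 yaw3.0064 tz0.016 T [ 0.2  -0.28  0.02] F [ 0.8  0.9 -1.1] e6 -0.214 w0.154 g59 q6 -1.36 p [0.5762 0.1118 0.0729]
t5.18 yaw3.0361 tz0.029 T [ 0.26 -0.31  0.03] F [ 0.9  0.9 -1.6] e6 -0.171 w0.152 g59 q6 -1.39 p [0.5762 0.1118 0.0729]
t5.35 yaw3.0660 tz0.038 T [ 0.28 -0.36  0.04] F [ 1.8  1.1 -2.2] e6 -0.181 w0.147 g59 q6 -1.42 p [0.5762 0.1118 0.0729]
t5.52 yaw3.0958 tz-0.009 T [ 0.28 -0.37 -0.01] F [ 1.8  0.7 -4.4] e6 -0.176 w0.155 g59 q6 -1.45 p [0.5762 0.1117 0.0729]
t5.68 yaw3.1249 tz-0.193 T [ 0.28 -0.46 -0.19] F [ 2.   1.3 -4. ] e6 -0.383 w0.151 g59 q6 -1.48 p [0.5762 0.1117 0.073 ]
t5.85 yaw3.1550 tz-0.178 T [ 0.31 -0.49 -0.18] F [ 1.8  1.1 -5.2] e6 -0.358 w0.155 g59 q6 -1.51 p [0.5761 0.1117 0.0729]
t6.02 yaw3.1856 tz-0.057 T [ 0.33 -0.55 -0.06] F [ 3.   1.9 -6.2] e6 -0.230 w0.152 g59 q6 -1.54 p [0.5761 0.1117 0.073 ]
real	0m0.456s
user	0m0.925s
sys	0m0.016s
```

```bash
python3 -m jog '0 0 -0.02 0 0 0 0;0 0 -0.02 0 0 0 0'>/dev/null && python3 st.py .42 && python3 -m jog '0 0 -0.02 0 0 0 0;0 0 -0.02 0 0 0 0'>/dev/null && python3 st.py .42 && python3 -m jog '0 0 -0.02 0 0 0 0;0 0 -0.02 0 0 0 0'>/dev/null && python3 st.py .42 && python3 -m jog '0 0 -0.02 0 0 0 0;0 0 -0.02 0 0 0 0'>/dev/null && python3 st.py .42 && python3 -m jog '0 0 -0.02 0 0 0 0;0 0 -0.02 0 0 0 0'>/dev/null && python3 st.py .42 && python3 -m jog '0 0 -0.02 0 0 0 0;0 0 -0.02 0 0 0 0'>/dev/null && python3 st.py .42 && python3 -m jog '0 0 -0.02 0 0 0 0;0 0 -0.02 0 0 0 0'>/dev/null && python3 st.py .42 && python3 -m jog '0 0 -0.02 0 0 0 0;0 0 -0.02 0 0 0 0'>/dev/null && python3 st.py .42 && python3 -m jog '0 0 -0.02 0 0 0 0;0 0 -0.02 0 0 0 0'>/dev/null && python3 st.py .42 && python3 -m jog '0 0 -0.02 0 0 0 0;0 0 -0.02 0 0 0 0'>/dev/null && python3 st.py .42 && python3 -m jog '0 0 -0.02 0 0 0 0;0 0 -0.02 0 0 0 0'>/dev/null && python3 st.py .42 && python3 -m jog '0 0 -0.02 0 0 0 0;0 0 -0.02 0 0 0 0'>/dev/null && python3 st.py .42
```

```text
t6.18 yaw3.2067 tz0.010 T [ 0.42 -0.62  0.01] F [ 4.5  1.9 -7.2] e6 -0.112 w0.150 g58 q6 -1.56 p [0.5761 0.1117 0.073 ]
t6.35 yaw3.2275 tz-0.019 T [ 0.35 -0.68 -0.02] F [ 3.5  2.8 -7.3] e6 -0.105 w0.150 g58 q6 -1.58 p [0.5761 0.1117 0.073 ]
t6.52 yaw3.2478 tz-0.000 T [ 0.34 -0.82 -0.  ] F [ 4.1  1.6 -8.2] e6 -0.110 w0.149 g58 q6 -1.60 p [0.576  0.1117 0.073 ]
t6.68 yaw3.2678 tz0.028 T [ 0.43 -0.88  0.03] F [ 3.8  2.3 -9.2] e6 -0.110 w0.155 g58 q6 -1.62 p [0.576  0.1117 0.073 ]
t6.85 yaw3.2876 tz-0.030 T [ 0.41 -0.88 -0.03] F [  4.4   2.  -10.2] e6 -0.194 w0.152 g58 q6 -1.64 p [0.576  0.1116 0.073 ]
t7.02 yaw3.3069 tz-0.281 T [ 0.37 -0.93 -0.28] F [  4.9   2.9 -10.6] e6 -0.386 w0.151 g58 q6 -1.66 p [0.5761 0.1116 0.073 ]
t7.18 yaw3.3271 tz-0.179 T [ 0.35 -0.86 -0.18] F [  4.8   3.  -10.5] e6 -0.325 w0.152 g58 q6 -1.68 p [0.5761 0.1116 0.073 ]
t7.35 yaw3.3474 tz-0.126 T [ 0.35 -0.85 -0.13] F [  5.2   1.7 -10.1] e6 -0.230 w0.152 g58 q6 -1.70 p [0.5761 0.1116 0.073 ]
t7.52 yaw3.3677 tz-0.067 T [ 0.41 -0.92 -0.07] F [  4.8   1.9 -10.3] e6 -0.156 w0.151 g58 q6 -1.72 p [0.576  0.1116 0.073 ]
t7.68 yaw3.3880 tz-0.001 T [ 0.37 -0.94 -0.  ] F [ 4.9  1.9 -9.8] e6 -0.100 w0.154 g58 q6 -1.74 p [0.5761 0.1116 0.073 ]
t7.85 yaw3.4080 tz-0.010 T [ 0.38 -0.95 -0.01] F [  5.3   2.2 -10.4] e6 -0.106 w0.150 g58 q6 -1.76 p [0.576  0.1116 0.073 ]
t8.02 yaw3.4281 tz0.021 T [ 0.41 -0.91  0.02] F [  4.4   1.5 -10.4] e6 -0.106 w0.148 g58 q6 -1.78 p [0.576  0.1116 0.073 ]
```

```bash
python3 -m jog '0 0 -0.02 0 0 0 0;0 0 -0.02 0 0 0 0'>/dev/null && python3 st.py .42 && python3 -m jog '0 0 -0.01 0 0 0 0;0 0 -0.01 0 0 0 0'>/dev/null && python3 st.py .42 && python3 -m jog '0 0 -0.01 0 0 0 0;0 0 -0.01 0 0 0 0'>/dev/null && python3 st.py .42 && python3 -m jog '0 0 -0.01 0 0 0 0;0 0 -0.01 0 0 0 0'>/dev/null && python3 st.py .42 && python3 -m jog '0 0 -0.01 0 0 0 0;0 0 -0.01 0 0 0 0'>/dev/null && python3 st.py .42 && python3 -m jog '0 0 -0.005 0 0 0 0;0 0 -0.005 0 0 0 0'>/dev/null && python3 st.py .42 && python3 -m jog '0 0 -0.005 0 0 0 0;0 0 -0.005 0 0 0 0'>/dev/null && python3 st.py .42 && python3 -m jog '0 0 -0.005 0 0 0 0;0 0 -0.005 0 0 0 0'>/dev/null && python3 st.py .42
```

```text
t8.18 yaw3.4480 tz-0.045 T [ 0.38 -0.97 -0.05] F [  4.1   2.1 -10.2] e6 -0.104 w0.154 g58 q6 -1.80 p [0.5761 0.1116 0.073 ]
t8.35 yaw3.4574 tz-0.067 T [ 0.35 -0.89 -0.07] F [  4.8   1.1 -10.7] e6 -0.125 w0.152 g58 q6 -1.81 p [0.576  0.1116 0.073 ]
t8.52 yaw3.4673 tz-0.171 T [ 0.38 -0.9  -0.17] F [  5.1   1.2 -11.1] e6 -0.181 w0.147 g58 q6 -1.82 p [0.5761 0.1116 0.073 ]
t8.68 yaw3.4769 tz-0.223 T [ 0.36 -0.91 -0.22] F [ 4.6  1.2 -9.7] e6 -0.275 w0.153 g58 q6 -1.83 p [0.5761 0.1116 0.073 ]
t8.85 yaw3.4866 tz-0.331 T [ 0.34 -0.94 -0.33] F [  4.3   2.3 -10.9] e6 -0.375 w0.150 g58 q6 -1.84 p [0.5761 0.1116 0.073 ]
t9.02 yaw3.4914 tz-0.286 T [ 0.29 -0.89 -0.29] F [ 4.2  2.2 -9.3] e6 -0.361 w0.155 g58 q6 -1.85 p [0.5761 0.1115 0.073 ]
t9.18 yaw3.4962 tz-0.412 T [ 0.35 -0.96 -0.41] F [  4.    0.9 -10.6] e6 -0.426 w0.153 g59 q6 -1.85 p [0.5761 0.1115 0.073 ]
t9.35 yaw3.5010 tz-0.465 T [ 0.31 -0.94 -0.47] F [  4.6   1.5 -10.2] e6 -0.491 w0.154 g59 q6 -1.86 p [0.5761 0.1116 0.073 ]
```

```bash
python3 -m jog '0 0 -0.005 0 0 0 0;0 0 -0.005 0 0 0 0'>/dev/null && python3 st.py .65 && python3 -m jog '0 0 -0.005 0 0 0 0;0 0 -0.005 0 0 0 0'>/dev/null && python3 st.py .65 && python3 -m jog '0 0 -0.005 0 0 0 0;0 0 -0.005 0 0 0 0'>/dev/null && python3 st.py .65
```

```text
t9.52 yaw3.5057 tz-0.567 T [ 0.3  -0.94 -0.57] F [  4.1   2.4 -10. ] e6 -0.563 w0.152 g59 q6 -1.86 p [0.5761 0.1116 0.073 ]
t9.68 yaw3.5104 tz-0.599 T [ 0.33 -0.97 -0.6 ] F [  5.6   1.1 -10.8] e6 -0.640 w0.152 g59 q6 -1.87 p [0.5761 0.1116 0.073 ]
t9.85 yaw3.5153 tz-0.715 T [ 0.31 -0.93 -0.71] F [  4.6   1.8 -10.1] e6 -0.722 w0.154 g59 q6 -1.87 p [0.576  0.1116 0.073 ]
```

The end stop is confirmed: torque climbed steadily to 0.7 N m with no snap. Next I turn clockwise through the free play until the detent engages.

```bash
python3 -m jog '0 0 0.03 0 0 0 0;0 0 0.05 0 0 0 0'>/dev/null && python3 st.py && python3 -m jog '0 0 0.025 0 0 0 0;0 0 0.025 0 0 0 0'>/dev/null && python3 st.py .16 && python3 -m jog '0 0 0.025 0 0 0 0;0 0 0.025 0 0 0 0'>/dev/null && python3 st.py .16 && python3 -m jog '0 0 0.025 0 0 0 0;0 0 0.025 0 0 0 0'>/dev/null && python3 st.py .16 && python3 -m jog '0 0 0.025 0 0 0 0;0 0 0.025 0 0 0 0'>/dev/null && python3 st.py .16 && python3 -m jog '0 0 0.025 0 0 0 0;0 0 0.025 0 0 0 0'>/dev/null && python3 st.py .16 && python3 -m jog '0 0 0.025 0 0 0 0;0 0 0.025 0 0 0 0'>/dev/null && python3 st.py .16 && python3 -m jog '0 0 0.025 0 0 0 0;0 0 0.025 0 0 0 0'>/dev/null && python3 st.py .16 && python3 -m jog '0 0 0.025 0 0 0 0;0 0 0.025 0 0 0 0'>/dev/null && python3 st.py .16 && python3 -m jog '0 0 0.025 0 0 0 0;0 0 0.025 0 0 0 0'>/dev/null && python3 st.py .16 && python3 -m jog '0 0 0.025 0 0 0 0;0 0 0.025 0 0 0 0'>/dev/null && python3 st.py .16 && python3 -m jog '0 0 0.025 0 0 0 0;0 0 0.025 0 0 0 0'>/dev/null && python3 st.py .16
```

```text
t10.02 yaw3.4661 tz0.001 T [ 0.42 -0.87  0.  ] F [  4.6   1.2 -11.3] e6 -0.140 w0.150 g58 q6 -1.82 p [0.576  0.1116 0.073 ]
t10.18 yaw3.4418 tz-0.015 T [ 0.36 -0.9  -0.02] F [  4.4   3.7 -10.6] e6 0.145 w0.154 g58 q6 -1.80 p [0.576  0.1116 0.073 ]
t10.35 yaw3.4169 tz-0.037 T [ 0.32 -0.92 -0.04] F [  5.5   2.3 -11.7] e6 0.135 w0.151 g58 q6 -1.77 p [0.576  0.1116 0.073 ]
t10.52 yaw3.3919 tz-0.007 T [ 0.3  -0.91 -0.01] F [  4.4   2.3 -12. ] e6 0.135 w0.147 g58 q6 -1.75 p [0.576  0.1116 0.073 ]
t10.68 yaw3.3669 tz0.035 T [ 0.36 -0.96  0.04] F [  5.9   1.1 -11.4] e6 0.135 w0.146 g58 q6 -1.72 p [0.576  0.1117 0.073 ]
t10.85 yaw3.3419 tz-0.019 T [ 0.42 -0.9  -0.02] F [  5.2   1.5 -11.2] e6 0.135 w0.153 g58 q6 -1.70 p [0.576  0.1116 0.073 ]
t11.02 yaw3.3169 tz0.010 T [ 0.4  -0.93  0.01] F [  4.8   2.2 -10.2] e6 0.135 w0.152 g58 q6 -1.67 p [0.576  0.1117 0.073 ]
t11.18 yaw3.2918 tz-0.034 T [ 0.46 -0.93 -0.03] F [  4.5   2.4 -10. ] e6 0.135 w0.153 g58 q6 -1.65 p [0.576  0.1117 0.073 ]
t11.35 yaw3.2669 tz0.009 T [ 0.43 -0.94  0.01] F [ 5.2  2.7 -9.8] e6 0.135 w0.154 g58 q6 -1.62 p [0.576  0.1117 0.073 ]
t11.52 yaw3.2418 tz0.020 T [ 0.46 -0.97  0.02] F [  4.8   2.3 -11. ] e6 0.135 w0.155 g58 q6 -1.60 p [0.576  0.1117 0.073 ]
t11.68 yaw3.2168 tz-0.018 T [ 0.47 -0.93 -0.02] F [  4.9   3.3 -10.5] e6 0.135 w0.157 g58 q6 -1.57 p [0.576  0.1117 0.073 ]
t11.85 yaw3.1919 tz0.012 T [ 0.49 -0.98  0.01] F [  5.9   2.4 -10.3] e6 0.135 w0.153 g58 q6 -1.55 p [0.576  0.1117 0.073 ]
```

```bash
python3 -m jog '0 0 0.025 0 0 0 0;0 0 0.025 0 0 0 0'>/dev/null && python3 st.py .16 && python3 -m jog '0 0 0.025 0 0 0 0;0 0 0.025 0 0 0 0'>/dev/null && python3 st.py .16 && python3 -m jog '0 0 0.025 0 0 0 0;0 0 0.025 0 0 0 0'>/dev/null && python3 st.py .16 && python3 -m jog '0 0 0.025 0 0 0 0;0 0 0.025 0 0 0 0'>/dev/null && python3 st.py .16 && python3 -m jog '0 0 0.025 0 0 0 0;0 0 0.025 0 0 0 0'>/dev/null && python3 st.py .16 && python3 -m jog '0 0 0.025 0 0 0 0;0 0 0.025 0 0 0 0'>/dev/null && python3 st.py .16 && python3 -m jog '0 0 0.025 0 0 0 0;0 0 0.025 0 0 0 0'>/dev/null && python3 st.py .16 && python3 -m jog '0 0 0.025 0 0 0 0;0 0 0.025 0 0 0 0'>/dev/null && python3 st.py .16 && python3 -m jog '0 0 0.025 0 0 0 0;0 0 0.025 0 0 0 0'>/dev/null && python3 st.py .16 && python3 -m jog '0 0 0.025 0 0 0 0;0 0 0.025 0 0 0 0'>/dev/null && python3 st.py .16
```

```text
t12.02 yaw3.1668 tz0.016 T [ 0.43 -0.92  0.02] F [  4.7   2.5 -10.1] e6 0.135 w0.153 g58 q6 -1.52 p [0.576  0.1117 0.073 ]
t12.18 yaw3.1419 tz-0.004 T [ 0.4  -0.91 -0.  ] F [  4.6   2.5 -11.4] e6 0.135 w0.150 g58 q6 -1.50 p [0.576  0.1117 0.073 ]
t12.35 yaw3.1168 tz0.010 T [ 0.45 -0.87  0.01] F [  4.6   2.1 -11. ] e6 0.135 w0.156 g58 q6 -1.47 p [0.576  0.1117 0.073 ]
t12.52 yaw3.0918 tz-0.028 T [ 0.45 -0.98 -0.03] F [  4.2   2.6 -11.3] e6 0.135 w0.151 g58 q6 -1.45 p [0.576  0.1117 0.073 ]
t12.68 yaw3.0668 tz0.050 T [ 0.45 -0.93  0.05] F [ 4.8  2.5 -9.8] e6 0.135 w0.150 g58 q6 -1.42 p [0.576  0.1117 0.073 ]
t12.85 yaw3.0419 tz-0.030 T [ 0.47 -0.95 -0.03] F [  4.7   1.  -10.3] e6 0.135 w0.154 g58 q6 -1.40 p [0.576  0.1117 0.073 ]
t13.02 yaw3.0168 tz-0.014 T [ 0.43 -0.95 -0.01] F [ 4.7  1.8 -9.6] e6 0.135 w0.153 g58 q6 -1.37 p [0.5761 0.1118 0.0731]
t13.18 yaw2.9918 tz0.001 T [ 0.51 -0.89  0.  ] F [  5.    2.  -10.8] e6 0.135 w0.152 g58 q6 -1.35 p [0.5761 0.1117 0.073 ]
t13.35 yaw2.9668 tz-0.011 T [ 0.45 -0.9  -0.01] F [  5.4   2.9 -10.9] e6 0.135 w0.153 g58 q6 -1.32 p [0.5761 0.1118 0.073 ]
t13.52 yaw2.9418 tz0.019 T [ 0.41 -0.93  0.02] F [  4.7   1.9 -10.5] e6 0.135 w0.153 g58 q6 -1.30 p [0.5761 0.1118 0.073 ]
```

```bash
python3 -m jog '0 0 0.025 0 0 0 0;0 0 0.025 0 0 0 0'>/dev/null && python3 st.py .16 && python3 -m jog '0 0 0.025 0 0 0 0;0 0 0.025 0 0 0 0'>/dev/null && python3 st.py .16 && python3 -m jog '0 0 0.025 0 0 0 0;0 0 0.025 0 0 0 0'>/dev/null && python3 st.py .16 && python3 -m jog '0 0 0.025 0 0 0 0;0 0 0.025 0 0 0 0'>/dev/null && python3 st.py .16 && python3 -m jog '0 0 0.025 0 0 0 0;0 0 0.025 0 0 0 0'>/dev/null && python3 st.py .16 && python3 -m jog '0 0 0.025 0 0 0 0;0 0 0.025 0 0 0 0'>/dev/null && python3 st.py .16 && python3 -m jog '0 0 0.025 0 0 0 0;0 0 0.025 0 0 0 0'>/dev/null && python3 st.py .16 && python3 -m jog '0 0 0.025 0 0 0 0;0 0 0.025 0 0 0 0'>/dev/null && python3 st.py .16
```

```text
t13.68 yaw2.9168 tz-0.026 T [ 0.46 -0.97 -0.03] F [  4.7   2.1 -10. ] e6 0.135 w0.152 g58 q6 -1.27 p [0.576  0.1117 0.073 ]
t13.85 yaw2.8918 tz-0.032 T [ 0.49 -0.91 -0.03] F [  5.    1.9 -11.8] e6 0.136 w0.152 g59 q6 -1.25 p [0.576  0.1118 0.073 ]
t14.02 yaw2.8668 tz0.005 T [ 0.43 -0.95  0.  ] F [  4.8   3.2 -10.4] e6 0.136 w0.148 g59 q6 -1.22 p [0.5761 0.1118 0.073 ]
t14.18 yaw2.8420 tz0.029 T [ 0.47 -0.97  0.03] F [  3.9   1.8 -10.3] e6 0.178 w0.156 g59 q6 -1.20 p [0.576  0.1118 0.0731]
t14.35 yaw2.8173 tz0.126 T [ 0.5  -0.96  0.13] F [  4.3   2.8 -11.2] e6 0.268 w0.154 g59 q6 -1.17 p [0.5761 0.1118 0.073 ]
t14.52 yaw2.7928 tz0.258 T [ 0.52 -0.88  0.26] F [  5.    2.8 -10.5] e6 0.401 w0.151 g59 q6 -1.15 p [0.5761 0.1119 0.073 ]
```

Detent engaged at about 2.84, so the free play is about 0.6 rad. Now I count.

```bash
python3 -m jog '0 0 0.02 0 0 0 0;0 0 0.02 0 0 0 0'>/dev/null && python3 st.py .45 && python3 -m jog '0 0 0.02 0 0 0 0;0 0 0.02 0 0 0 0'>/dev/null && python3 st.py .45 && python3 -m jog '0 0 0.02 0 0 0 0;0 0 0.02 0 0 0 0'>/dev/null && python3 st.py .45 && python3 -m jog '0 0 0.02 0 0 0 0;0 0 0.02 0 0 0 0'>/dev/null && python3 st.py .45 && python3 -m jog '0 0 0.02 0 0 0 0;0 0 0.02 0 0 0 0'>/dev/null && python3 st.py .45 && python3 -m jog '0 0 0.02 0 0 0 0;0 0 0.02 0 0 0 0'>/dev/null && python3 st.py .45 && python3 -m jog '0 0 0.02 0 0 0 0;0 0 0.02 0 0 0 0'>/dev/null && python3 st.py .45 && python3 -m jog '0 0 0.02 0 0 0 0;0 0 0.02 0 0 0 0'>/dev/null && python3 st.py .45 && python3 -m jog '0 0 0.02 0 0 0 0;0 0 0.02 0 0 0 0'>/dev/null && python3 st.py .45 && python3 -m jog '0 0 0.02 0 0 0 0;0 0 0.02 0 0 0 0'>/dev/null && python3 st.py .45 && python3 -m jog '0 0 0.02 0 0 0 0;0 0 0.02 0 0 0 0'>/dev/null && python3 st.py .45 && python3 -m jog '0 0 0.02 0 0 0 0;0 0 0.02 0 0 0 0'>/dev/null && python3 st.py .45
```

```text
t14.68 yaw2.7730 tz0.290 T [ 0.55 -0.96  0.29] F [  5.4   3.3 -10.7] e6 0.403 w0.150 g59 q6 -1.13 p [0.576  0.1119 0.073 ]
t14.85 yaw2.7526 tz0.189 T [ 0.47 -0.86  0.19] F [  4.9   2.2 -10.4] e6 0.267 w0.149 g59 q6 -1.11 p [0.5761 0.1118 0.073 ]
t15.02 yaw2.7322 tz0.071 T [ 0.48 -0.9   0.07] F [  4.7   2.4 -11.5] e6 0.162 w0.152 g59 q6 -1.09 p [0.5761 0.1118 0.073 ]
t15.18 yaw2.7119 tz-0.008 T [ 0.47 -0.94 -0.01] F [  5.7   2.7 -10.7] e6 0.106 w0.152 g59 q6 -1.07 p [0.5761 0.1118 0.073 ]
t15.35 yaw2.6919 tz0.012 T [ 0.47 -0.9   0.01] F [  4.8   2.7 -10.9] e6 0.107 w0.156 g59 q6 -1.05 p [0.5761 0.1118 0.073 ]
t15.52 yaw2.6720 tz0.001 T [ 0.48 -0.92  0.  ] F [  4.4   3.5 -11. ] e6 0.134 w0.152 g59 q6 -1.03 p [0.5761 0.1118 0.073 ]
t15.68 yaw2.6523 tz0.077 T [ 0.46 -0.94  0.08] F [  4.7   2.7 -10.9] e6 0.211 w0.152 g59 q6 -1.01 p [0.576  0.1118 0.073 ]
t15.85 yaw2.6326 tz0.180 T [ 0.57 -0.94  0.18] F [  4.4   2.4 -11.1] e6 0.292 w0.152 g59 q6 -0.99 p [0.5761 0.1119 0.073 ]
t16.02 yaw2.6130 tz0.276 T [ 0.59 -0.9   0.28] F [  4.4   3.1 -10.7] e6 0.401 w0.155 g59 q6 -0.97 p [0.5761 0.1119 0.073 ]
t16.18 yaw2.5929 tz0.233 T [ 0.57 -0.9   0.23] F [  3.8   1.8 -11.4] e6 0.366 w0.152 g59 q6 -0.95 p [0.5761 0.1119 0.073 ]
t16.35 yaw2.5725 tz0.118 T [ 0.54 -0.92  0.12] F [  4.2   2.7 -11.6] e6 0.236 w0.155 g59 q6 -0.93 p [0.5761 0.1119 0.073 ]
t16.52 yaw2.5521 tz0.024 T [ 0.48 -0.94  0.02] F [  4.5   2.7 -11.5] e6 0.134 w0.150 g59 q6 -0.91 p [0.5761 0.1118 0.073 ]
```

```bash
python3 -m jog '0 0 0.02 0 0 0 0;0 0 0.02 0 0 0 0'>/dev/null && python3 st.py .45 && python3 -m jog '0 0 0.02 0 0 0 0;0 0 0.02 0 0 0 0'>/dev/null && python3 st.py .45 && python3 -m jog '0 0 0.02 0 0 0 0;0 0 0.02 0 0 0 0'>/dev/null && python3 st.py .45 && python3 -m jog '0 0 0.02 0 0 0 0;0 0 0.02 0 0 0 0'>/dev/null && python3 st.py .45 && python3 -m jog '0 0 0.02 0 0 0 0;0 0 0.02 0 0 0 0'>/dev/null && python3 st.py .45 && python3 -m jog '0 0 0.02 0 0 0 0;0 0 0.02 0 0 0 0'>/dev/null && python3 st.py .45 && python3 -m jog '0 0 0.02 0 0 0 0;0 0 0.02 0 0 0 0'>/dev/null && python3 st.py .45 && python3 -m jog '0 0 0.02 0 0 0 0;0 0 0.02 0 0 0 0'>/dev/null && python3 st.py .45 && python3 -m jog '0 0 0.02 0 0 0 0;0 0 0.02 0 0 0 0'>/dev/null && python3 st.py .45 && python3 -m jog '0 0 0.02 0 0 0 0;0 0 0.02 0 0 0 0'>/dev/null && python3 st.py .45 && python3 -m jog '0 0 0.02 0 0 0 0;0 0 0.02 0 0 0 0'>/dev/null && python3 st.py .45 && python3 -m jog '0 0 0.02 0 0 0 0;0 0 0.02 0 0 0 0'>/dev/null && python3 st.py .45 && python3 -m jog '0 0 0.02 0 0 0 0;0 0 0.02 0 0 0 0'>/dev/null && python3 st.py .45 && python3 -m jog '0 0 0.02 0 0 0 0;0 0 0.02 0 0 0 0'>/dev/null && python3 st.py .45 && python3 -m jog '0 0 0.02 0 0 0 0;0 0 0.02 0 0 0 0'>/dev/null && python3 st.py .45 && python3 -m jog '0 0 0.02 0 0 0 0;0 0 0.02 0 0 0 0'>/dev/null && python3 st.py .45
```

```text
t16.68 yaw2.5319 tz0.004 T [ 0.47 -0.96  0.  ] F [  4.7   1.6 -10.4] e6 0.108 w0.150 g59 q6 -0.89 p [0.5761 0.1118 0.073 ]
t16.85 yaw2.5119 tz-0.107 T [ 0.5  -0.96 -0.11] F [  5.5   3.  -10.8] e6 0.107 w0.154 g59 q6 -0.87 p [0.5761 0.1118 0.073 ]
t17.02 yaw2.4921 tz0.068 T [ 0.51 -0.93  0.07] F [  4.7   2.4 -10.5] e6 0.156 w0.152 g59 q6 -0.85 p [0.5761 0.1119 0.073 ]
t17.18 yaw2.4723 tz0.131 T [ 0.54 -0.98  0.13] F [ 5.2  2.9 -9.8] e6 0.234 w0.153 g59 q6 -0.83 p [0.5761 0.1119 0.073 ]
t17.35 yaw2.4527 tz0.203 T [ 0.54 -0.92  0.2 ] F [  5.3   2.6 -11.4] e6 0.322 w0.154 g59 q6 -0.81 p [0.5761 0.1119 0.073 ]
t17.52 yaw2.4330 tz0.303 T [ 0.58 -0.92  0.3 ] F [  3.9   3.  -10.8] e6 0.421 w0.153 g59 q6 -0.79 p [0.5761 0.112  0.073 ]
t17.68 yaw2.4128 tz0.217 T [ 0.52 -1.04  0.22] F [  4.3   2.5 -10.3] e6 0.323 w0.151 g59 q6 -0.77 p [0.5761 0.1119 0.073 ]
t17.85 yaw2.3923 tz0.109 T [ 0.54 -1.    0.11] F [  5.2   2.4 -10.6] e6 0.207 w0.148 g59 q6 -0.75 p [0.5761 0.1119 0.0731]
t18.02 yaw2.3719 tz0.014 T [ 0.51 -0.93  0.01] F [  5.1   3.4 -11.4] e6 0.102 w0.160 g59 q6 -0.73 p [0.5761 0.1119 0.0
[... 166 characters left out ...]
96  0.01] F [  4.7   3.  -11.3] e6 0.107 w0.150 g59 q6 -0.69 p [0.5761 0.1119 0.073 ]
t18.52 yaw2.3121 tz0.082 T [ 0.56 -0.99  0.08] F [  5.1   3.6 -10.7] e6 0.178 w0.151 g59 q6 -0.67 p [0.5761 0.1119 0.073 ]
t18.68 yaw2.2924 tz0.133 T [ 0.52 -0.99  0.13] F [  4.2   3.7 -10.3] e6 0.247 w0.152 g59 q6 -0.65 p [0.5762 0.1119 0.073 ]
t18.85 yaw2.2728 tz0.261 T [ 0.62 -0.94  0.26] F [  5.1   2.7 -11.4] e6 0.352 w0.153 g59 q6 -0.63 p [0.5761 0.112  0.073 ]
t19.02 yaw2.2530 tz0.328 T [ 0.59 -0.93  0.33] F [  5.2   2.6 -11.9] e6 0.423 w0.151 g59 q6 -0.61 p [0.5761 0.112  0.073 ]
t19.18 yaw2.2326 tz0.195 T [ 0.55 -0.91  0.2 ] F [  6.1   3.4 -11.4] e6 0.287 w0.152 g59 q6 -0.59 p [0.5761 0.1119 0.073 ]
```

```bash
python3 -m jog '0 0 0.02 0 0 0 0;0 0 0.02 0 0 0 0'>/dev/null && python3 st.py .45 && python3 -m jog '0 0 0.02 0 0 0 0;0 0 0.02 0 0 0 0'>/dev/null && python3 st.py .45 && python3 -m jog '0 0 0.02 0 0 0 0;0 0 0.02 0 0 0 0'>/dev/null && python3 st.py .45 && python3 -m jog '0 0 0 0 0 0 0;0 0 0 0 0 0 0'>/dev/null && python3 st.py
python3 - <<'E'
from h import *
im=env.get_image("top");x,y=229,278;cv2.imwrite("pics/c.png",cv2.resize(im[y-60:y+60,x-60:x+60,::-1],(600,600),interpolation=2))
print([(d["point"],d["confidence"]) for d in env.pinpoint("fence","top")[:1]])
E
```

```text
t19.35 yaw2.2122 tz0.033 T [ 0.52 -0.95  0.03] F [  4.5   3.  -10.5] e6 0.178 w0.153 g59 q6 -0.57 p [0.5762 0.1119 0.073 ]
t19.52 yaw2.1919 tz0.068 T [ 0.48 -0.97  0.07] F [  5.    2.1 -10.9] e6 0.105 w0.153 g59 q6 -0.55 p [0.5761 0.1119 0.073 ]
t19.68 yaw2.1719 tz-0.037 T [ 0.49 -0.95 -0.04] F [  4.2   2.9 -11.2] e6 0.107 w0.155 g59 q6 -0.53 p [0.5761 0.1119 0.073 ]
t19.85 yaw2.1725 tz-0.000 T [ 0.47 -1.02 -0.  ] F [  4.3   2.2 -10.5] e6 -0.006 w0.148 g59 q6 -0.53 p [0.5761 0.1119 0.073 ]
[([0.5475, 0.203, 0.04], 0.56)]
```

Four clicks counted, with snaps at about 2.72, 2.55, 2.375 and 2.20, and the torque is now zero. I let go and lift away.

```bash
python3 -m jog '0 0 0 0 0 0 0.3;0 0 0 0 0 0 0.5;0 0 0 0 0 0 1;0 0 0 0 0 0 1;0 0 0 0 0 0 1;0 0 0 0 0 0 1;0 0 0 0 0 0 1;0 0 0 0 0 0 1'>/dev/null && python3 st.py && python3 -m jog '0 0 0 0 0 -0.02 1;0 0 0 0 0 -0.05 1;0 0 0 0 0 -0.09 1;0 0 0 0 0 -0.13 1;0 0 0 0 0 -0.16 1;0 0 0 0 0 -0.16 1;0 0 0 0 0 -0.16 1'>/dev/null && python3 st.py
python3 - <<'E'
from h import *
im=env.get_image("wrist");cv2.imwrite("pics/w2.png",im[:,:,::-1])
E
```

```text
t20.62 yaw2.1718 tz0.032 T [-0.02  0.04  0.03] F [-0.7  0.5  0. ] e6 -0.000 w0.997 g0 q6 -0.53 p [0.5759 0.1116 0.0734]
t21.20 yaw2.1719 tz0.040 T [-0.01  0.06  0.04] F [-0.7 -1.2 -1. ] e6 -0.000 w0.997 g0 q6 -0.53 p [0.577  0.1117 0.2356]
```

View pics/w2.png

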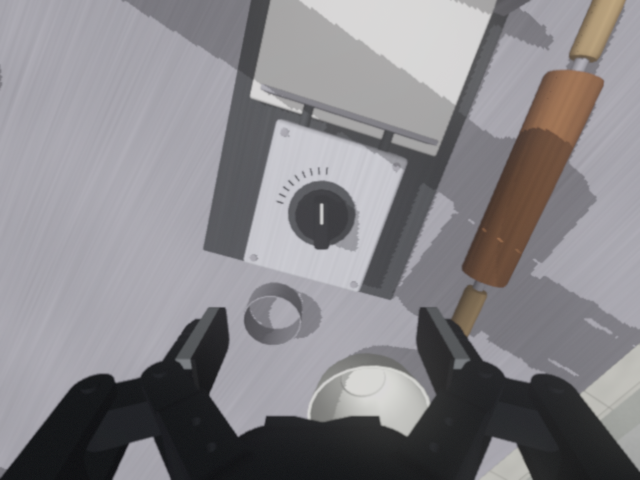

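The dial, at (322,213), stayed where I released it, with its line still along the tool's x axis. The ring, bowl and pin are undisturbed, and the gripper is clear.

```bash
python3 -c "from workcell import env; print(env.close_job())"
```

```text
the job is handed in; nothing more can be done
None
```

I wound the dial back until I felt its end stop (about 0.7 N m), turned it clockwise through the free play and exactly four clicks by feel, let go, and handed the job in after about 21 s, with the rolling pin, ring cutter and bowl untouched.

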